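Set the straightedge to the die fixture and draw the index plunger

TASK

I am about to shift the die carriage and need a datum: lay the straightedge (the flat steel bar with the grip lug) flat on the bench with its long working edge flush against the front face of the die fixture, centred on that face, and let go of it. Then pull the fixture's sprung index plunger fully up by its black knob and hold it there, clear of its seat hole: finish while still gripping the knob, with the straightedge still flush. Leave the other things on the bench where they are.

Things in the scene. Friction and masses are not known exactly. Their poses are not given: they have to be found in the camera images.
- fixture: Indexing die fixture, bolted down. Dark steel base block 100 (x) x 110 (y) x 40 high; origin at the centre of its underside; front face = plain upright side at x = -50, facing roughly the robot. On top a steel carriage plate, top 52 high, x -32 to 22, y -75 to 75; a blue rear bracket 36 wide, its arm over the carriage (top 92 high); two guide posts 85 high at x = 36, y = +-43.
- face (a point): Point on the fixture's front face, at the middle of its 110 mm length, 4 mm above the bench. Axes are the fixture's: x points into the block, y along the face, z up.
- seat (a point): Mouth of the seat hole (10 mm) in the carriage top under the plunger, 52 mm above the bench: the middle one of a row of five along y. Fixture coordinates x = -5, y = 0.
- knob (a point): Centre of the plunger's black pull knob: upright cylinder, diameter 26, 26 high, directly above the seat; centre 121 mm above the bench when the pin is home; moves up with the plunger. Axes are the fixture's. Below it is free space down to the bracket arm (92 high) and a steel nut narrower than the knob (98 high).
- plunger (a joint): Upward travel of the sprung plunger, m: 0 = pin home, 11 mm deep in the seat hole; 0.020 = fully up at its stop. A return spring pulls it down with about 5 N at home, rising to about 12 N at full travel; it does not latch and snaps back when let go. Lifts straight up, with no twist needed.
- straightedge: Steel straightedge, about 0.4 kg: flat bar 52 (x) x 160 (y) x 8 thick, flat on the bench; origin centre of underside, z up. Working edge: the long edge at x = +26. Grip lug near the back edge: 18 (x) x 36 (y), centred at x = -14, y = 0, top 46 above the underside. Gripped across the 36 mm (fingers closing along y), the fingers can open beside the fixture without touching its face.
- lug (a point): Grip point in the lug of the straightedge, 30 mm above the bar's underside, at x = -14, y = 0; axes are the straightedge's.
- edge_left (a point): Point on the straightedge's working edge, x = 26, y = +45, 4 mm above its underside.
- edge_right (a point): Point on the straightedge's working edge, x = 26, y = -45, 4 mm above its underside.
- parallel: Bystander: plain steel parallel bar 32 x 150 x 16, no lug, lying flat; origin at the centre of its underside, long axis y.
- die_a: Bystander: dark steel die block 45 x 70 x 25 with two upright studs reaching 47 high; origin centre of underside.
- die_b: Bystander: dark steel die block 50 x 65 x 20 with two upright studs reaching 42 high; origin centre of underside.
- bush: Bystander: brass bush, outer diameter 44, bore 24, 30 high, standing; origin centre of underside.
- punch: Bystander: stepped round steel punch, diameter 38 at the foot, 60 high, standing; origin centre of underside.
- tin: Bystander: plain grey closed tin, diameter 68, 75 high, standing; origin centre of underside.
- hammer: Bystander: hammer lying flat; origin under its middle, handle towards its -x.

How it is judged:
By the outcome, as a careful person would: the job done as asked, in the order asked, and still so for the second after the job is handed in, while the arm keeps its last pose, push and grip.
It also fails if it takes over 42 s, if anything falls off the work surface, if the arm or the gripper's body presses on something with over 40 N, if the wrist force passes 120 N, or if a joint passes its speed limit or range.

ROBOT

A 6-joint arm with a two-finger parallel gripper is mounted at the origin on the work surface. World frame = base frame: x ahead of the robot, y to its left, z up, the work surface at z = 0. Lengths are in m, angles in rad, forces in N, time in s.
With the tool pointing down it reaches from about 0.25 to 0.8 m from the base axis. Payload 3.9 kg.
Tool frame: the origin (TCP) lies on the centre line of the jaws, within the pads' length; the fingertips stand tcp_to_tips ahead of it and the grasp point (between the pads) is the TCP (tcp_to_tips is the distance from the TCP to the fingertips, in m); z points along the fingers, y is the line along which they close (so a half turn about z gives the same grasp; the last joint's range is limited). The gripper opens to 85 mm and grips with 20 to 120 N. Pads are 22 mm wide; open, the fingers measure 114 mm over their backs; the gripper's body (76 mm by 85 mm) begins 54 mm behind the grasp point. The pads swing forward as they close: fully open they stand 13 mm farther back than shut.
Start: joints at [-1.267, 0.26, -0.138, 1.173, 0, 1.571], TCP at [0.157, -0.501, 0.25] pointing down, gripper open.
Joint ranges: [-2.78, 2.78], [-0.83, 1.72], [-1.28, 1.37], [-1.9, 2.12], [-1.57, 1.48], [-3.14, 3.14]. Speed limits (rad/s): [2.57, 2.57, 3.14, 3.14, 3.14, 3.14].

INTERFACE

Orientations are given as [roll, pitch, yaw] about the fixed x, y, z axes, in that order (R = Rz(yaw) Ry(pitch) Rx(roll)).
In Python, from workcell import * gives the robot as it stands.
- The arm moves only by the shell command python3 -m creep 'ROWS' [FORCE]. ROWS is JSON, a list of rows, each an object with "slide": the shift along the world's x, y, z each as a share of 8 cm, from -1 to 1, a list of three; "delta_rot": the turn, a rotation vector about the world's x, y, z each as a share of 8 degrees, from -1 to 1, a list of three; "fingers": the closure, from 0 (fully open) to 1 (shut). In form: [{"slide": [tx, ty, tz], "delta_rot": [wx, wy, wz], "fingers": fingers}, ...]. A call has exactly 8 rows; each row shifts and turns the commanded pose from where the row before left it; what a row does not reach is not made up. A row lasts 1/10 s, in which the tool goes at most 50 mm and 8.59 degrees, less where a joint would pass 70% of its speed; a pose out of reach is approached as far as the arm can. A call with a number of a shift or a turn outside -1 to 1 is refused whole. A call with a gripper value outside its range is refused whole. The fingers move at their own pace and stop on an object; FORCE is the grip in N (left out, the last holds). Time passes only in rows, so rows that do not move let the fingers close, or fill a call up. It gives the time, the measured TCP pose, the force, the opening and the grip force at its end, in the units of the state.
- state(): the state, without advancing time (a new reading comes with each control period).
- get_image(name): name is "scene" or "side" or "wrist"; returns a dict with "pixels" (384x512x3 uint8, blue, green, red), "depth" (384x512 float32, m along the optical axis (not along the pixel's ray), 0 where there is no reading), "fov_y" (degrees; the focal length in pixels is half the picture's height over the tangent of half this angle, whatever the lens; pixels are square), "cx", "cy" (the principal point, pixels), "origin" and "rotation" of the camera in the world. Camera axes: x right, y down, z forward; pixel columns grow to the right and rows downward; lengths in m; the calibration is good to about 2 mm. A picture is of the moment at which its call begins.
- close_job(): hands the job in; it is judged then, once.
The state is a dict: "t": time; "qpos": joint angles; "joint_velocities": joint speeds; "joint_efforts": joint torques, N m; "tcp_pos": TCP position; "ee_rot": TCP orientation; "contact_force": force on the tool from outside, world axes, zero at the start; "ft_torque": the same for the moment, N m; "width": opening from 0.0 (shut) to 1.0 (fully open); "grasp_force": force on a finger pad.
Only numpy, scipy, OpenCV 4.12 (cv2) and the standard library are available. Lean on these libraries where they do the work, as an engineer would, in place of code of your own. Each camera call takes 0.05 s, during which the arm holds its last target. There are 200 camera calls.

## Working session

There is one attempt and no reset: what is moved stays moved. The work goes in short steps, Python scripts to look and compute and a shell command to move; the robot and the scene stay as the last step left them, time stands still between calls to the robot, and variables do not carry over. Pictures are saved under pics/ and viewed, at most 10 in all, crops included, and the job is handed in when it is done.

```bash
mkdir -p pics; ls; cat > h.py <<'E'
from workcell import *
import numpy as np, cv2
def grab(n,save):
    d=get_image(n); cv2.imwrite('pics/'+save+'.png',d['pixels']); np.savez('pics/'+save+'.npz',**{k:np.array(v) for k,v in d.items()}); return d
def cloud(d):
    H,W=d['depth'].shape; f=H/2/np.tan(np.radians(float(d['fov_y']))/2)
    v,u=np.mgrid[:H,:W]; z=d['depth']
    p=np.stack([(u-float(d['cx']))/f*z,(v-float(d['cy']))/f*z,z],-1)
    P=p@np.array(d['rotation']).T+np.array(d['origin']); P[z==0]=np.nan
    return P
E
python3 - <<'E'
from h import *
s=state();print(s)
for n in['scene','side']:
    d=grab(n,n+'0');print(n,d['origin'],d['rotation'],d['fov_y'])
a=[cv2.imread('pics/%s0.png'%n) for n in['scene','side']]
E
```

```text
pics
{'t': 0.0, 'qpos': array([-1.26697856e+00,  2.60684158e-01, -1.39392356e-01,  1.17268772e+00,
        4.43385892e-06,  1.57080101e+00]), 'joint_velocities': array([-0.00058465,  0.00118171,  0.00056955, -0.00095391,  0.00036943,
       -0.00139681]), 'joint_efforts': array([-2.89860345e-04, -4.05677783e+01,  2.53922188e+01,  1.85960328e-02,
       -3.88622002e-04, -2.99517041e-06]), 'tcp_pos': array([ 0.15686861, -0.50033508,  0.24945598]), 'ee_rot': array([-3.13962475e+00, -4.42463399e-06,  3.03813078e-01]), 'contact_force': array([ 0.39431242, -0.5155236 , -0.26116085]), 'ft_torque': array([0.01296138, 0.03225723, 0.03242806]), 'grasp_force': 0.0, 'width': 1.002884424226787}
scene [ 1.3818809  -0.20641129  1.01555243] [-2.39319789 -0.01205362  1.34261676] 54.3053251107281
side [0.09111245 0.80184092 0.68451613] [-2.14341838  0.01640909 -2.63140175] 48.53790471838284
```

View pics/scene0.png

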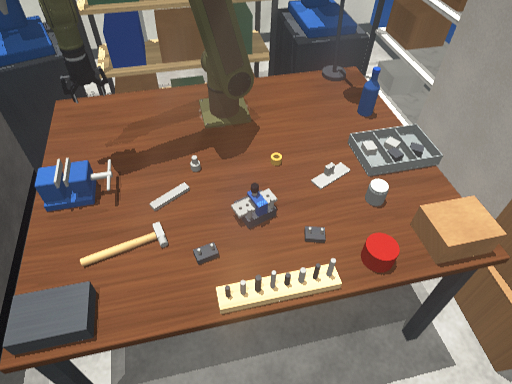

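View pics/side0.png

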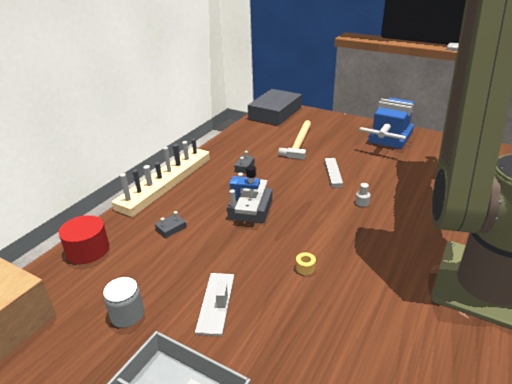

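The scene view shows the straightedge with its lug at (331,175) and the fixture at (256,205). In the side view the straightedge is at (216,302) and the fixture at (250,195). The bush lies between them at (306,264) in the side view. The camera rotation is given as rpy.

```bash
sed -i 's/np.array(d\[.rotation.\]).T/Rot(d["rotation"]).T/; 2a from scipy.spatial.transform import Rotation as R_\ndef Rot(r):\n    return R_.from_euler("xyz",np.array(r)).as_matrix()' h.py
python3 - <<'E'
from h import *
W={}
for n in['scene','side']:
    d=np.load(f'pics/{n}0.npz'); W[n]=cloud(d)
S,D=W['scene'],W['side']
print(S[175,331],S[205,256],D[302,216],D[195,250],D[264,306])
for n in W:
    P=W[n].reshape(-1,3); P=P[~np.isnan(P).any(1)]
    tab=P[(abs(P[:,2])<.006)&(P[:,0]>.2)&(P[:,0]<.6)]; print(n,'table z',np.median(tab[:,2]))
    c=(W['side'][302,216])[:2]
    q=P[(np.hypot(*(P[:,:2]-c).T)<.1)]
    bar=q[(q[:,2]>.0045)&(q[:,2]<.013)]; lug=q[(q[:,2]>.03)&(q[:,2]<.06)]
    r=cv2.minAreaRect(bar[:,:2].astype(np.float32)*1000);print('bar',len(bar),r,bar.mean(0)); 
    lt=lug[lug[:,2]>.043];print('lug',len(lug),len(lt),lug[:,2].max(),cv2.minAreaRect(lug[:,:2].astype(np.float32)*1000),lt.mean(0) if len(lt) else 0)
    c=S[205,256][:2]; q=P[(np.hypot(*(P[:,:2]-c).T)<.13)]
    for lo,hi in[(.036,.043),(.048,.056),(.088,.096),(.1,.14)]:
        m=q[(q[:,2]>lo)&(q[:,2]<hi)]; print('fix',lo,len(m),cv2.minAreaRect(m[:,:2].astype(np.float32)*1000) if len(m)>3 else 0,m[:,2].max() if len(m) else 0)
E
```

```text
[0.49048538 0.32193178 0.00539359] [ 0.63795424 -0.00705599  0.08753191] [0.47639663 0.33382785 0.02504533] [0.59097707 0.00575862 0.05423782] [0.36056042 0.15212402 0.02989656]
scene table z 0.0006286707825089444
bar 406 ((472.6336975097656, 335.314453125), (196.64990234375, 176.57083129882812), 73.79208374023438) [0.49006675 0.31848325 0.00819166]
lug 64 38 0.04976444161148241 ((476.4445495605469, 313.9346008300781), (20.550077438354492, 40.29530334472656), 22.72381019592285) [0.47660644 0.31467155 0.04615265]
fix 0.036 162 ((597.7782592773438, -0.897247314453125), (102.21189880371094, 147.9967041015625), 18.628368377685547) 0.04287983890090774
fix 0.048 396 ((604.8621215820312, 1.3728866577148438), (86.82511901855469, 152.38612365722656), 17.441791534423828) 0.055995696969497355
fix 0.088 163 ((612.285400390625, 2.1009483337402344), (59.195919036865234, 75.80569458007812), 83.42645263671875) 0.09566641330386183
fix 0.1 78 ((593.6900024414062, -2.8051185607910156), (24.160558700561523, 23.502702713012695), 33.424442291259766) 0.13801331590308297
side table z 0.0018068223451884746
b
[... 154 characters left out ...]
0.05082837856004463 ((476.5809326171875, 315.0260314941406), (18.56524658203125, 38.288780212402344), 24.12531852722168) [0.47555516 0.31607759 0.0471265 ]
fix 0.036 223 ((594.9421997070312, 7.3500213623046875), (100.45783233642578, 129.27322387695312), 17.454622268676758) 0.04294955701677594
fix 0.048 571 ((600.7177734375, -0.0526885986328125), (73.63507843017578, 154.78018188476562), 16.95212173461914) 0.05592760654644202
fix 0.088 230 ((614.2975463867188, -2.9333724975585938), (81.67042541503906, 78.08906555175781), 39.502410888671875) 0.09596000866186793
fix 0.1 127 ((591.6823120117188, -2.0876998901367188), (23.249248504638672, 27.096637725830078), 18.68360137939453) 0.13787445259861542
```

```bash
python3 -c "
import workcell;print([ (k,getattr(workcell,k)) for k in dir(workcell) if k[0]!='_' and isinstance(getattr(workcell,k),(int,float,str,dict))])"
python3 -m creep '[{"slide":[0.3,0.5,0],"delta_rot":[0,0,0],"fingers":0},{"slide":[0.3,0.5,0],"delta_rot":[0,0,0],"fingers":0},{"slide":[0.3,0.5,0],"delta_rot":[0,0,0],"fingers":0},{"slide":[0.3,0.5,0],"delta_rot":[0,0,0],"fingers":0},{"slide":[0.3,0.5,0],"delta_rot":[0,0,0],"fingers":0},{"slide":[0.3,0.5,0],"delta_rot":[0,0,0],"fingers":0},{"slide":[0.3,0.5,0],"delta_rot":[0,0,0],"fingers":0},{"slide":[0.3,0.5,0],"delta_rot":[0,0,0],"fingers":0}]' 60
python3 -m creep '[{"slide":[0.2,0.2,0],"delta_rot":[0,0,0],"fingers":0},{"slide":[0.2,0.2,0],"delta_rot":[0,0,0],"fingers":0},{"slide":[0.2,0.2,0],"delta_rot":[0,0,0],"fingers":0},{"slide":[0.2,0.2,0],"delta_rot":[0,0,0],"fingers":0},{"slide":[0.2,0.2,0],"delta_rot":[0,0,0],"fingers":0},{"slide":[0.2,0.2,0],"delta_rot":[0,0,0],"fingers":0},{"slide":[0.2,0.2,0],"delta_rot":[0,0,0],"fingers":0},{"slide":[0,0,0],"delta_rot":[0,0,0],"fingers":0}]'
python3 -c "
from h import *
d=grab('wrist','w1');print(d['origin'],d['rotation'],d['fov_y'],state()['tcp_pos'],state()['qpos'])"
```

```text
[('tcp_to_tips', 0.019)]
t: 0.9
tcp_pos: [0.3494, -0.1792, 0.2502]
ee_rot: [3.142, 0.0, 0.303]
contact_force: [1.3, -0.3, 0.8]
width: 1.002
grasp_force: 0.0
t: 1.7
tcp_pos: [0.4626, -0.0675, 0.2498]
ee_rot: [-3.141, -0.0, 0.307]
contact_force: [-0.3, 0.3, 0.7]
width: 0.999
grasp_force: 0.0
[ 0.53463139 -0.04497574  0.37398677] [ 2.83890476e+00 -2.27139413e-04 -1.26503332e+00] 67.48380657269269 [ 0.46128479 -0.06833001  0.24978424] [-1.46890525e-01  1.60855472e-01 -2.69718534e-01  1.14130172e+00
 -2.62797547e-04  2.68891903e+00]
```

View pics/w1.png

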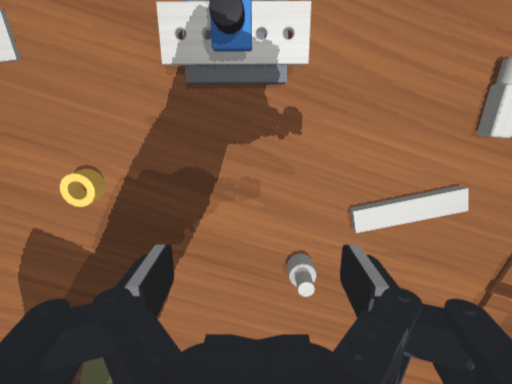

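The wrist view shows the fixture front strip (rows 65-83, cols 187-287), the carriage plate above it with its row of holes, and the knob at (227,14). Joint 6 would run out of range at the straightedge, so I'll turn the tool half a turn (+yaw) on the way.

```bash
python3 - <<'E'
from h import *
P=cloud(np.load('pics/w1.npz'))
B=P[55:100,170:300].reshape(-1,3); t=B[abs(B[:,2]-.04)<.004]
r=cv2.minAreaRect(t[:,:2].astype(np.float32)*1000);print(len(t),np.median(t[:,2]),r,cv2.boxPoints(r))
C=P[0:70,150:320].reshape(-1,3); c=C[abs(C[:,2]-.052)<.004]
r=cv2.minAreaRect(c[:,:2].astype(np.float32)*1000);print(len(c),np.median(c[:,2]),r,cv2.boxPoints(r))
# face edge fit: per column, lowest row with z>.03
E=[]
for u in range(192,284):
    v=np.where(abs(P[55:100,u,2]-.04)<.004)[0]
    if len(v):E.append(P[55+v.max(),u])
E=np.array(E);k=np.polyfit(E[:,1],E[:,0],1);print('yaw',np.degrees(np.arctan(-k[0])),E[:,:2].min(0),E[:,:2].max(0),np.std(E[:,0]-np.polyval(k,E[:,1])))
K=P[0:40,195:260].reshape(-1,3);K=K[K[:,2]>.128];print('knobtop',len(K),K.mean(0),(K.min(0)+K.max(0))/2)
T=P[100:240,110:340].reshape(-1,3);print('table',np.nanmedian(T[:,2]))
E
python3 -m creep '[{"slide":[0,0.5,0],"delta_rot":[0,0,1],"fingers":0},{"slide":[0,0.5,0],"delta_rot":[0,0,1],"fingers":0},{"slide":[0,0.5,0],"delta_rot":[0,0,1],"fingers":0},{"slide":[0,0.5,0],"delta_rot":[0,0,1],"fingers":0},{"slide":[0,0.5,0],"delta_rot":[0,0,1],"fingers":0},{"slide":[0,0.5,0],"delta_rot":[0,0,1],"fingers":0},{"slide":[0,0.5,0],"delta_rot":[0,0,1],"fingers":0},{"slide":[0,0.5,0],"delta_rot":[0,0,1],"fingers":0}]'
python3 -m creep '[{"slide":[0,0.1,0],"delta_rot":[0,0,1],"fingers":0},{"slide":[0,0.1,0],"delta_rot":[0,0,1],"fingers":0},{"slide":[0,0.1,0],"delta_rot":[0,0,1],"fingers":0},{"slide":[0,0.1,0],"delta_rot":[0,0,1],"fingers":0},{"slide":[0,0.1,0],"delta_rot":[0,0,1],"fingers":0},{"slide":[0,0.1,0],"delta_rot":[0,0,1],"fingers":0},{"slide":[0,0.1,0],"delta_rot":[0,0,1],"fingers":0},{"slide":[0,0.1,0],"delta_rot":[0,0,1],"fingers":0}]'
python3 -m creep '[{"slide":[0,0,0],"delta_rot":[0,0,1],"fingers":0},{"slide":[0,0,0],"delta_rot":[0,0,1],"fingers":0},{"slide":[0,0,0],"delta_rot":[0,0,1],"fingers":0},{"slide":[0,0,0],"delta_rot":[0,0,1],"fingers":0},{"slide":[0,0,0],"delta_rot":[0,0,1],"fingers":0},{"slide":[0,0,0],"delta_rot":[0,0,1],"fingers":0},{"slide":[0,0,0],"delta_rot":[0,0,1],"fingers":0},{"slide":[0,0,0],"delta_rot":[0,0,0],"fingers":0}]'
python3 -c "
from h import *
d=grab('wrist','w2');print(d['origin'],state()['tcp_pos'],state()['ee_rot'],state()['qpos'])"
```

```text
1842 0.04037331736109212 ((555.4027709960938, -7.159687042236328), (17.671875, 123.59874725341797), 17.710329055786133) [[528.1859    49.022873]
 [565.7853   -68.71812 ]
 [582.6196   -63.342247]
 [545.02026   54.398743]]
6935 0.052338390269328294 ((592.103759765625, -2.9346084594726562), (55.590484619140625, 150.55355834960938), 17.67601776123047) [[542.76416   60.348663]
 [588.4774   -83.09706 ]
 [641.44336  -66.21788 ]
 [595.7301    77.227844]]
yaw 17.552390150905513 [ 0.53545252 -0.06540477] [0.56579519 0.02858574] 0.00012060873109634536
knobtop 831 [ 0.5885815  -0.00468593  0.13397146] [ 0.58912947 -0.00327603  0.13250972]
table 0.0003154325546472214
t: 2.55
tcp_pos: [0.4604, 0.2513, 0.2502]
ee_rot: [-3.141, 0.001, 1.426]
contact_force: [0.7, -0.1, 0.7]
width: 1.002
grasp_force: 0.0
t: 3.35
tcp_pos: [0.4608, 0.3139, 0.2501]
ee_rot: [-3.14, -0.0, 2.542]
contact_force: [0.9, 0.0, 0.1]
width: 0.997
grasp_force: 0.0
t: 4.15
tcp_pos: [0.4608, 0.3137, 0.2501]
ee_rot: [-3.141, -0.001, -2.769]
contact_force: [0.6, 0.2, 0.3]
width: 0.998
grasp_force: 0.0
[0.38921031 0.28570415 0.3743085 ] [0.46087411 0.31389787 0.25015769] [-3.14108379e+00 -8.86199112e-04 -2.77181743e+00] [ 5.98082790e-01  3.16865527e-01 -5.74961010e-02  1.19741307e+00
 -2.95089341e-04  2.28307485e-01]
```

View pics/w2.png

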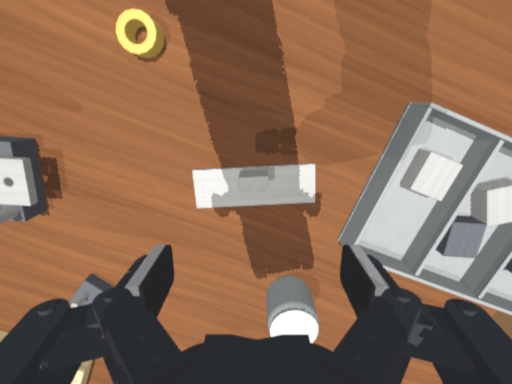

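The wrist view now shows the straightedge at cols 193-316, rows 165-208, with its lug at (254,180) towards the back edge. The tray is at right, the tin at (293,305) and the bush at (140,33).

```bash
python3 - <<'E'
from h import *
P=cloud(np.load('pics/w2.npz'))
B=P[150:225,180:330].reshape(-1,3); t=B[(abs(B[:,2]-.008)<.003)]
r=cv2.minAreaRect(t[:,:2].astype(np.float32)*1000);print(len(t),np.median(t[:,2]),r)
l=B[(B[:,2]>.043)];l=l[:,:];r=cv2.minAreaRect(l[:,:2].astype(np.float32)*1000);print(len(l),np.median(l[:,2]),r)
print('tab',np.nanmedian(P[80:150,190:300,2]))
P=cloud(np.load('pics/w1.npz'))
E=[]
for u in range(192,284):
    v=np.where(abs(P[55:100,u,2]-.04)<.004)[0]; E.append(P[55+v.max(),u])
E=np.array(E)[:,:2]
R=R_.from_euler('z',17.6,degrees=True).as_matrix()[:2,:2]
F=E@R; print('face x in rot frame',F[:,0].mean(),F[:,1].min(),F[:,1].max())
C=P[0:70,150:320].reshape(-1,3); c=C[abs(C[:,2]-.052)<.003][:,:2]@R; print('carriage',c.min(0),c.max(0))
K=P[0:40,195:260].reshape(-1,3);K=K[K[:,2]>.132];k=K[:,:2]@R;print('knob',k.min(0),k.max(0))
t=P[55:100,170:300].reshape(-1,3);t=t[abs(t[:,2]-.04)<.002][:,:2]@R;print('strip',np.percentile(t,[0,1,99,100],axis=0))
E
```

```text
3968 0.008334357331358816 ((487.60479736328125, 319.659912109375), (52.305335998535156, 159.58599853515625), 24.43769645690918)
456 0.04625306177475949 ((474.80853271484375, 314.1923828125), (18.162166595458984, 35.934207916259766), 24.51044464111328)
tab 0.000350611038975851
face x in rot frame 0.5190105525366386 -0.23321502256892637 -0.13465705751656443
carriage [ 0.53561711 -0.25713452] [ 0.59120893 -0.10658284]
knob [ 0.55063567 -0.19473792] [ 0.56767673 -0.16968909]
strip [[ 0.51882236 -0.23657508]
 [ 0.5189345  -0.23547913]
 [ 0.53597275 -0.12801229]
 [ 0.5361388  -0.11362317]]
```

```bash
python3 -m creep '[{"slide":[0.175,0,-0.5],"delta_rot":[0,0,0.4],"fingers":0},{"slide":[0,0,-0.55],"delta_rot":[0,0,0],"fingers":0},{"slide":[0,0,-0.55],"delta_rot":[0,0,0],"fingers":0},{"slide":[0,0,-0.5],"delta_rot":[0,0,0],"fingers":0},{"slide":[0,0,-0.3],"delta_rot":[0,0,0],"fingers":0},{"slide":[0,0,0],"delta_rot":[0,0,0],"fingers":0},{"slide":[0,0,0],"delta_rot":[0,0,0],"fingers":0},{"slide":[0,0,0],"delta_rot":[0,0,0],"fingers":0}]'
python3 -c "
from h import *
d=grab('wrist','w3');s=state();print(s['tcp_pos'],s['ee_rot'])
P=cloud(d);B=P.reshape(-1,3);B=B[(np.hypot(B[:,0]-.4748,B[:,1]-.3142)<.03)&(B[:,2]>.043)&(B[:,2]<.049)]
print(len(B),cv2.minAreaRect(B[:,:2].astype(np.float32)*1000))"
```

```text
t: 5.0
tcp_pos: [0.4765, 0.3158, 0.0602]
ee_rot: [3.141, 0.003, -2.713]
contact_force: [0.2, -0.3, 0.2]
width: 1.0
grasp_force: 0.0
[0.47660217 0.31591557 0.06040664] [ 3.14106885  0.00393098 -2.71295517]
2145 ((474.9623718261719, 314.47491455078125), (18.924182891845703, 36.03266906738281), 24.199613571166992)
```

View pics/w3.png

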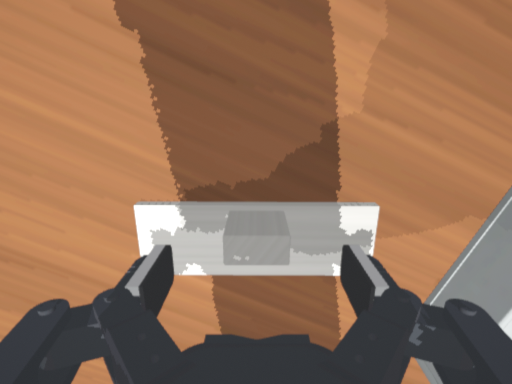

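The straightedge is aligned with the jaws and the lug at (257,237) is midway between them. I'll descend and grip.

```bash
python3 -m creep '[{"slide":[-0.02,-0.02,-0.2],"delta_rot":[0,0,0],"fingers":0},{"slide":[0,0,-0.17],"delta_rot":[0,0,0],"fingers":0},{"slide":[0,0,0],"delta_rot":[0,0,0],"fingers":0},{"slide":[0,0,0],"delta_rot":[0,0,0],"fingers":1},{"slide":[0,0,0],"delta_rot":[0,0,0],"fingers":1},{"slide":[0,0,0],"delta_rot":[0,0,0],"fingers":1},{"slide":[0,0,0],"delta_rot":[0,0,0],"fingers":1},{"slide":[0,0,0],"delta_rot":[0,0,0],"fingers":1}]' 60
python3 -m creep '[{"slide":[0,0,0],"delta_rot":[0,0,0],"fingers":1},{"slide":[0,0,0],"delta_rot":[0,0,0],"fingers":1},{"slide":[0,0,0.1],"delta_rot":[0,0,0],"fingers":1},{"slide":[0,0,0.3],"delta_rot":[0,0,0],"fingers":1},{"slide":[0,0,0.4],"delta_rot":[0,0,0],"fingers":1},{"slide":[0,0,0.3],"delta_rot":[0,0,0],"fingers":1},{"slide":[0,0,0],"delta_rot":[0,0,0],"fingers":1},{"slide":[0,0,0],"delta_rot":[0,0,0],"fingers":1}]'
python3 -c "
from h import *
d=grab('wrist','w4');s=state();print(s['tcp_pos'],s['ee_rot'])
P=cloud(d);p=s['tcp_pos'];B=P.reshape(-1,3);B=B[(np.hypot(*(B[:,:2]-p[:2]).T)<.04)&(abs(B[:,2]-p[2]-.016)<.005)]
print(len(B),np.median(B[:,2]),cv2.minAreaRect(B[:,:2].astype(np.float32)*1000))
B=P.reshape(-1,3);B=B[(np.hypot(*(B[:,:2]-p[:2]).T)<.12)&(abs(B[:,2]-p[2]+.022)<.006)]
print(len(B),np.median(B[:,2]),cv2.minAreaRect(B[:,:2].astype(np.float32)*1000))"
```

```text
t: 5.85
tcp_pos: [0.4742, 0.3142, 0.0298]
ee_rot: [3.141, 0.002, -2.712]
contact_force: [-1.2, 0.2, 6.1]
width: 0.415
grasp_force: 61.4
t: 6.65
tcp_pos: [0.4731, 0.3131, 0.1161]
ee_rot: [-3.141, -0.001, -2.712]
contact_force: [-0.4, -0.0, -5.9]
width: 0.409
grasp_force: 60.9
[0.47227887 0.31261076 0.11516936] [-3.14101978e+00 -2.97202168e-03 -2.71216956e+00]
4277 0.13258607697270974 ((472.2137756347656, 312.4608459472656), (23.413497924804688, 62.564537048339844), 24.68555450439453)
10105 0.09459389655274644 ((487.01708984375, 319.4591064453125), (53.885406494140625, 161.10218811035156), 24.40235137939453)
```

The lug is gripped and the bar lifted level. Next I carry it to about 12 mm short of the face, turning -6.8°.

```bash
python3 -m creep '[{"slide":[0.04,-0.54,0],"delta_rot":[0,0,-0.12],"fingers":1},{"slide":[0.04,-0.54,0],"delta_rot":[0,0,-0.12],"fingers":1},{"slide":[0.04,-0.54,0],"delta_rot":[0,0,-0.12],"fingers":1},{"slide":[0.04,-0.54,0],"delta_rot":[0,0,-0.12],"fingers":1},{"slide":[0.04,-0.54,0],"delta_rot":[0,0,-0.12],"fingers":1},{"slide":[0.04,-0.54,0],"delta_rot":[0,0,-0.12],"fingers":1},{"slide":[0.04,-0.54,0],"delta_rot":[0,0,-0.12],"fingers":1},{"slide":[0.04,-0.54,0],"delta_rot":[0,0,0],"fingers":1}]'
python3 -m creep '[{"slide":[0,0,0],"delta_rot":[0,0,0],"fingers":1},{"slide":[0,0,0],"delta_rot":[0,0,0],"fingers":1},{"slide":[0,0,-0.1],"delta_rot":[0,0,0],"fingers":1},{"slide":[0,0,-0.3],"delta_rot":[0,0,0],"fingers":1},{"slide":[0,0,-0.3],"delta_rot":[0,0,0],"fingers":1},{"slide":[0,0,-0.15],"delta_rot":[0,0,0],"fingers":1},{"slide":[0,0,0],"delta_rot":[0,0,0],"fingers":1},{"slide":[0,0,0],"delta_rot":[0,0,0],"fingers":1}]'
cat > m.py <<'E'
from h import *
import sys
d=grab('wrist',sys.argv[1]);s=state();p=s['tcp_pos'];print(p,np.degrees(s['ee_rot']),s['contact_force'])
P=cloud(d);a=np.radians(17.6);R=R_.from_euler('z',a).as_matrix()[:2,:2];F=P[...,:2]@R;print('tcp rot',p[:2]@R)
Q=np.concatenate([F,P[...,2:]],-1).reshape(-1,3);t=p[:2]@R
m=lambda c:Q[c&(abs(Q[:,1]+.182)<.12)]
b=m((abs(Q[:,2]-p[2]+.021)<.004)&(abs(Q[:,0]-t[0]-.015)<.04))
r=cv2.minAreaRect(b[:,:2].astype(np.float32)*1000);print('bar(rot frame)',len(b),np.median(b[:,2]),r)
f=m((abs(Q[:,2]-.04)<.0025)&(abs(Q[:,0]-.525)<.02))
if len(f)>3: print('base top',len(f),cv2.minAreaRect(f[:,:2].astype(np.float32)*1000),np.percentile(f,[1,99],axis=0))
w=m((Q[:,2]>.016)&(Q[:,2]<.034)&(abs(Q[:,0]-.518)<.01))
if len(w)>30: print('face',len(w),np.median(w[:,0]),np.degrees(np.polyfit(w[:,1],w[:,0],1)[0]))
E
python3 m.py w5
```

```text
t: 7.5
tcp_pos: [0.4971, -0.0338, 0.1146]
ee_rot: [3.14, -0.004, -2.83]
contact_force: [1.6, 0.2, -4.2]
width: 0.411
grasp_force: 61.6
t: 8.3
tcp_pos: [0.4985, -0.031, 0.0482]
ee_rot: [3.141, -0.001, -2.827]
contact_force: [0.6, 0.2, -4.1]
width: 0.413
grasp_force: 62.3
[ 0.49932691 -0.03125942  0.04884245] [-1.79996606e+02  1.57384177e-02 -1.62016961e+02] [-0.36979663 -0.21122978 -4.86309475]
tcp rot [ 0.46650185 -0.18077761]
bar(rot frame) 10122 0.02674385001609178 ((487.0201721191406, -180.56344604492188), (65.43486022949219, 161.14988708496094), 0.20319052040576935)
base top 360 ((526.6192016601562, -179.978759765625), (20.672607421875, 138.99386596679688), 0.23721639811992645) [[ 0.51694944 -0.24825764  0.03767384]
 [ 0.53653975 -0.11149054  0.04245542]]
face 1849 0.5177797332822768 -0.16734958254377447
```

View pics/w5.png

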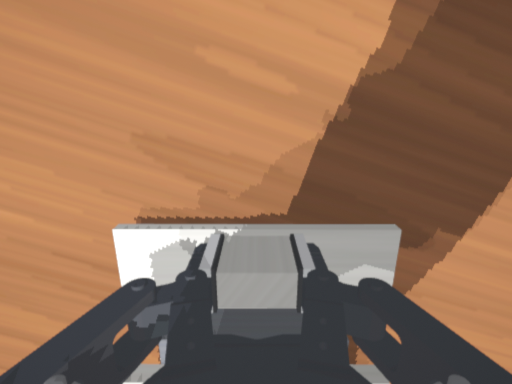

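The bar hangs in the jaws parallel to the face, about 9 mm short of it. I'll nudge -1.2 mm along the face and lower it to just above the bench.

```bash
python3 -m creep '[{"slide":[0.005,-0.014,-0.1],"delta_rot":[0,0,-0.02],"fingers":1},{"slide":[0,0,-0.1],"delta_rot":[0,0,0],"fingers":1},{"slide":[0,0,-0.02],"delta_rot":[0,0,0],"fingers":1},{"slide":[0.03,0.01,0],"delta_rot":[0,0,0],"fingers":1},{"slide":[0.03,0.01,0],"delta_rot":[0,0,0],"fingers":1},{"slide":[0,0,0],"delta_rot":[0,0,0],"fingers":1},{"slide":[0,0,0],"delta_rot":[0,0,0],"fingers":1},{"slide":[0,0,0],"delta_rot":[0,0,0],"fingers":1}]'; python3 m.py w6; python3 - <<'E'
from h import *
print(state()['ft_torque'])
P=cloud(grab('side','s6'));R=R_.from_euler('z',17.6,degrees=True).as_matrix()[:2,:2];Q=np.concatenate([P[...,:2]@R,P[...,2:]],-1).reshape(-1,3)
c=Q[(abs(Q[:,2]-.0535)<.004)&(abs(Q[:,0]-.56)<.035)&(abs(Q[:,1]+.182)<.09)];print('carr',len(c),np.percentile(c,[1,50,99],axis=0)[:, :2])
c=Q[(abs(Q[:,2]-.01)<.004)&(abs(Q[:,0]-.48)<.05)&(abs(Q[:,1]+.182)<.1)];print('bar',len(c),np.percentile(c,[1,50,99],axis=0))
E
```

```text
t: 9.15
tcp_pos: [0.5043, -0.0317, 0.0313]
ee_rot: [-3.141, 0.0, -2.832]
contact_force: [-0.3, 0.5, -3.4]
width: 0.417
grasp_force: 62.4
[ 0.50418686 -0.03168998  0.03120195] [-1.79999234e+02 -1.81008322e-04 -1.62276993e+02] [-0.52063541 -0.56811539 -4.39212822]
tcp rot [ 0.47100411 -0.18265752]
bar(rot frame) 10185 0.009803492275373082 ((489.3629455566406, -183.14068603515625), (160.9688720703125, 59.65962600708008), 89.87389373779297)
base top 466 ((522.0494995117188, -182.0845489501953), (109.67853546142578, 13.418980598449707), 89.01021575927734) [[ 0.51677688 -0.23676765  0.03760301]
 [ 0.52788876 -0.12773325  0.04145903]]
face 1295 0.5177229994687409 -0.1821092174600432
[ 0.02052246  0.08784737 -0.00372645]
carr 524 [[ 0.53709877 -0.25479442]
 [ 0.55911395 -0.15917278]
 [ 0.59172822 -0.10652656]]
bar 504 [[ 0.46218374 -0.25829763  0.0061874 ]
 [ 0.49524056 -0.14791337  0.01090078]
 [ 0.52381698 -0.1026328   0.01359568]]
```

```bash
python3 -m creep '[{"slide":[-0.004,0.012,-0.013],"delta_rot":[0,0,0.025],"fingers":1},{"slide":[0.012,0.004,0],"delta_rot":[0,0,0],"fingers":1},{"slide":[0.012,0.004,0],"delta_rot":[0,0,0],"fingers":1},{"slide":[0.012,0.004,0],"delta_rot":[0,0,0],"fingers":1},{"slide":[0.012,0.004,0],"delta_rot":[0,0,0],"fingers":1},{"slide":[0,0,0],"delta_rot":[0,0,0],"fingers":1},{"slide":[0,0,0],"delta_rot":[0,0,0],"fingers":1},{"slide":[0,0,0],"delta_rot":[0,0,0],"fingers":1}]'; python3 m.py w7
```

```text
t: 10.05
tcp_pos: [0.5077, -0.0294, 0.03]
ee_rot: [-3.142, -0.0, -2.829]
contact_force: [-0.3, 1.0, -4.1]
width: 0.415
grasp_force: 62.5
[ 0.50765761 -0.02944136  0.03002167] [ 1.79998139e+02 -1.17988370e-02 -1.62074911e+02] [-0.4981263  -0.16875581 -4.1951583 ]
tcp rot [ 0.47499231 -0.18156361]
bar(rot frame) 9971 0.00862404881147405 ((491.2712097167969, -181.89862060546875), (55.5233154296875, 160.6507568359375), 0.0639624372124672)
base top 779 ((526.5569458007812, -181.53909301757812), (20.094329833984375, 137.33872985839844), 0.15469004213809967) [[ 0.51692069 -0.24863221  0.03775444]
 [ 0.53635007 -0.11410446  0.04230714]]
face 1580 0.517753114776881 -0.16937840942304314
```

Still no contact; I'll advance slowly in sub-millimetre rows.

```bash
python3 -m creep '[{"slide":[0.006,0.002,-0.006],"delta_rot":[0,0,0],"fingers":1},{"slide":[0.006,0.002,0],"delta_rot":[0,0,0],"fingers":1},{"slide":[0.006,0.002,0],"delta_rot":[0,0,0],"fingers":1},{"slide":[0.006,0.002,0],"delta_rot":[0,0,0],"fingers":1},{"slide":[0,0,0],"delta_rot":[0,0,0],"fingers":1},{"slide":[0,0,0],"delta_rot":[0,0,0],"fingers":1},{"slide":[0,0,0],"delta_rot":[0,0,0],"fingers":1},{"slide":[0,0,0],"delta_rot":[0,0,0],"fingers":1}]'; python3 -c "
from h import *
s=state();print(s['tcp_pos'],np.degrees(s['ee_rot']),s['contact_force'],s['ft_torque'])"
```

```text
t: 10.9
tcp_pos: [0.5091, -0.029, 0.0298]
ee_rot: [-3.142, -0.001, -2.829]
contact_force: [-5.2, -2.7, 5.5]
width: 0.411
grasp_force: 63.6
[ 0.50905541 -0.02897803  0.02982583] [-1.79995080e+02 -5.62450142e-02 -1.62081946e+02] [-5.16892442 -2.69015231  5.48877067] [-0.07439387  0.84759711  0.06696717]
```

Both contacts are felt: about 6 N on the face and 9 N on the bench. I'll press slightly more to square it up, then measure before release.

```bash
python3 -m creep '[{"slide":[0.006,0.002,0],"delta_rot":[0,0,0],"fingers":1},{"slide":[0.006,0.002,0],"delta_rot":[0,0,0],"fingers":1},{"slide":[0,0,0],"delta_rot":[0,0,0],"fingers":1},{"slide":[0,0,0],"delta_rot":[0,0,0],"fingers":1},{"slide":[0,0,0],"delta_rot":[0,0,0],"fingers":1},{"slide":[0,0,0],"delta_rot":[0,0,0],"fingers":1},{"slide":[0,0,0],"delta_rot":[0,0,0],"fingers":1},{"slide":[0,0,0],"delta_rot":[0,0,0],"fingers":1}]'; python3 m.py w8; python3 -c "
from h import *
s=state();print(s['ft_torque'])
# ends of bar and of face, rot frame, from wrist
P=cloud(np.load('pics/w8.npz'));R=R_.from_euler('z',17.6,degrees=True).as_matrix()[:2,:2];F=P[...,:2]@R;z=P[...,2]
for n,c in(('bar',(abs(z-.0085)<.003)&(F[...,0]>.455)&(F[...,0]<.513)),('base',(z>.02)&(z<.042)&(F[...,0]>.515)&(F[...,0]<.522))):
    q=F[c];q=q[abs(q[:,1]+.182)<.1];print(n,len(q),np.percentile(q,[.5,99.5],axis=0))
"
```

```text
t: 11.7
tcp_pos: [0.5091, -0.029, 0.0299]
ee_rot: [-3.141, -0.003, -2.829]
contact_force: [-7.3, -2.8, 7.9]
width: 0.416
grasp_force: 64.1
[ 0.50908088 -0.02896463  0.0298484 ] [-1.79985559e+02 -1.53512596e-01 -1.62092186e+02] [-7.24956157 -3.54555491  9.48745869]
tcp rot [ 0.47649312 -0.18153954]
bar(rot frame) 9779 0.008480446534931463 ((492.10626220703125, -182.08090209960938), (54.38575744628906, 160.63668823242188), 0.04156992584466934)
base top 829 ((526.6002807617188, -181.1676788330078), (135.75730895996094, 20.723241806030273), 89.84725189208984) [[ 0.51703227 -0.24781723  0.03769532]
 [ 0.53638386 -0.11515901  0.04232928]]
face 1700 0.5177444360127372 -0.10836193517401066
[-0.22703348  1.1760575   0.07149991]
bar 9063 [[ 0.46529827 -0.26134814]
 [ 0.50015872 -0.1025288 ]]
base 1677 [[ 0.51653128 -0.23509366]
 [ 0.52181    -0.12842212]]
```

View pics/w8.png

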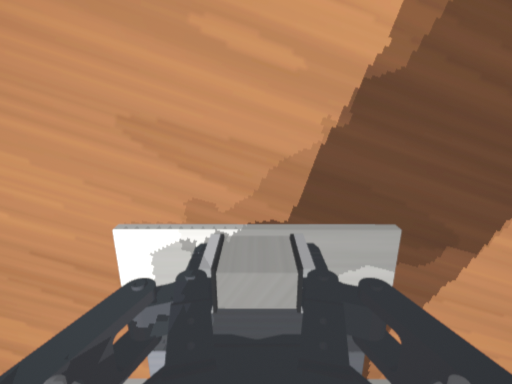

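The bar sits square on the face, with centre -181.9 against the base's -181.8 mm along the face. I'll release and go up.

```bash
python3 -m creep '[{"slide":[0,0,0],"delta_rot":[0,0,0],"fingers":0.4},{"slide":[0,0,0],"delta_rot":[0,0,0],"fingers":0.2},{"slide":[0,0,0],"delta_rot":[0,0,0],"fingers":0},{"slide":[0,0,0],"delta_rot":[0,0,0],"fingers":0},{"slide":[0,0,0],"delta_rot":[0,0,0],"fingers":0},{"slide":[0,0,0],"delta_rot":[0,0,0],"fingers":0},{"slide":[0,0,0.1],"delta_rot":[0,0,0],"fingers":0},{"slide":[0,0,0.3],"delta_rot":[0,0,0],"fingers":0}]'
python3 -m creep '[{"slide":[0,0,0.55],"delta_rot":[0,0,0],"fingers":0},{"slide":[0,0,0.55],"delta_rot":[0,0,0],"fingers":0},{"slide":[0,0,0.55],"delta_rot":[0,0,0],"fingers":0},{"slide":[0,0,0.5],"delta_rot":[0,0,0],"fingers":0},{"slide":[0,0,0],"delta_rot":[0,0,0],"fingers":0},{"slide":[0,0,0],"delta_rot":[0,0,0],"fingers":0},{"slide":[0,0,0],"delta_rot":[0,0,0],"fingers":0},{"slide":[0,0,0],"delta_rot":[0,0,0],"fingers":0}]'
cat > c.py <<'E'
from h import *
import sys
d=grab('wrist',sys.argv[1]);s=state();print(s['tcp_pos'],np.degrees(s['ee_rot']),s['contact_force'])
P=cloud(d);R=R_.from_euler('z',17.6,degrees=True).as_matrix()[:2,:2];F=P[...,:2]@R;z=P[...,2]
def rect(n,c):
    q=F[c&(abs(F[...,1]+.182)<.12)]
    if len(q)>5:print(n,len(q),cv2.minAreaRect(q.astype(np.float32)*1000),np.percentile(q,[.5,99.5],axis=0).round(4).tolist())
rect('bar',(abs(z-.0085)<.003)&(abs(F[...,0]-.485)<.05))
rect('lug',(abs(z-.046)<.003)&(abs(F[...,0]-.48)<.03))
rect('base',(abs(z-.04)<.003)&(abs(F[...,0]-.525)<.0105))
rect('carr',(abs(z-.052)<.003)&(abs(F[...,0]-.56)<.04))
rect('knob',(z>.129)&(z<.16)&(abs(F[...,0]-.56)<.03)&(abs(F[...,1]+.182)<.03))
E
python3 c.py w9
```

```text
t: 12.55
tcp_pos: [0.5086, -0.0284, 0.0605]
ee_rot: [3.14, -0.004, -2.829]
contact_force: [-1.1, -0.1, -0.4]
width: 1.0
grasp_force: 0.0
t: 13.35
tcp_pos: [0.5094, -0.0284, 0.2319]
ee_rot: [3.14, -0.003, -2.829]
contact_force: [-0.1, 1.0, 0.5]
width: 0.997
grasp_force: 0.0
[ 0.50950477 -0.02841025  0.23198863] [ 179.92953107   -0.18275312 -162.07675796] [ 0.47749993 -0.21391899  0.20811442]
bar 4529 ((491.5367736816406, -182.0753631591797), (52.906227111816406, 160.04234313964844), 0.10138677805662155) [[0.4655, -0.2612], [0.5178, -0.103]]
lug 521 ((477.1280212402344, -182.01889038085938), (17.912006378173828, 35.77091598510742), 0.5104774236679077) [[0.4685, -0.1998], [0.4861, -0.1642]]
base 1478 ((526.24365234375, -181.7921905517578), (18.436206817626953, 146.86990356445312), 0.022242510691285133) [[0.5171, -0.2428], [0.5354, -0.1169]]
carr 4432 ((566.9696044921875, -182.36154174804688), (65.54847717285156, 150.35311889648438), 0.26735153794288635) [[0.5346, -0.2567], [0.5973, -0.108]]
knob 593 ((561.7576904296875, -182.2212371826172), (24.903202056884766, 25.047561645507812), 57.31297302246094) [[0.5496, -0.1942], [0.5737, -0.1697]]
```

View pics/w9.png

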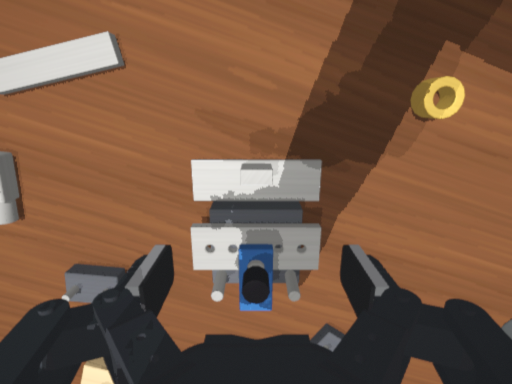

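The straightedge is flush and centred after release: bar edge at 517.8 mm against the face at 517.7. The image shows the bar at rows 160-200 touching the base strip, and the knob at (257,285). Now I move over the knob.

```bash
python3 -m creep '[{"slide":[0.5,0.155,0],"delta_rot":[0,0,0],"fingers":0},{"slide":[0.5,0.155,0],"delta_rot":[0,0,0],"fingers":0},{"slide":[0.03,0,0],"delta_rot":[0,0,-0.04],"fingers":0},{"slide":[0,0,0],"delta_rot":[0,0,0],"fingers":0},{"slide":[0,0,-0.4],"delta_rot":[0,0,0],"fingers":0},{"slide":[0,0,-0.5],"delta_rot":[0,0,0],"fingers":0},{"slide":[0,0,0],"delta_rot":[0,0,0],"fingers":0},{"slide":[0,0,0],"delta_rot":[0,0,0],"fingers":0}]' 80; python3 c.py w10
```

```text
t: 14.2
tcp_pos: [0.5912, -0.004, 0.1614]
ee_rot: [3.141, -0.003, -2.835]
contact_force: [0.6, 0.1, 0.6]
width: 0.996
grasp_force: 0.0
[ 0.59285977 -0.00392902  0.16288855] [-1.79987810e+02  2.73722824e-02 -1.62412813e+02] [-0.00573885 -0.45663612  0.95250207]
bar 8993 ((491.7686767578125, -181.86328125), (160.44593811035156, 52.06310272216797), 89.94012451171875) [[0.4658, -0.261], [0.5176, -0.1028]]
lug 1090 ((477.827392578125, -181.9916229248047), (35.82711410522461, 17.22908592224121), 89.93186950683594) [[0.4693, -0.1998], [0.4865, -0.1642]]
base 2767 ((526.4139404296875, -173.66586303710938), (18.126850128173828, 131.97671508789062), 0.018068572506308556) [[0.5175, -0.2368], [0.5353, -0.1204]]
carr 8336 ((567.269775390625, -182.17752075195312), (150.4027557373047, 65.30728149414062), 89.91978454589844) [[0.535, -0.2566], [0.5974, -0.1078]]
knob 1437 ((562.4901123046875, -182.010498046875), (24.775630950927734, 25.4999942779541), 89.56173706054688) [[0.5499, -0.1943], [0.5744, -0.1698]]
```

View pics/w10.png

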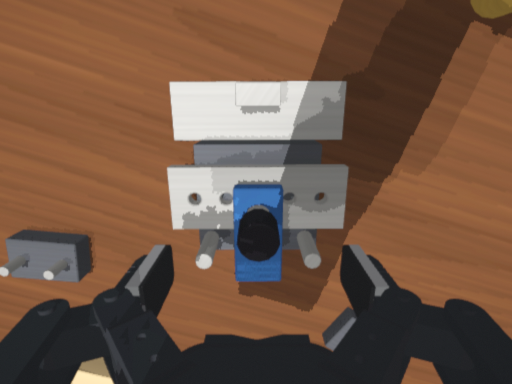

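The knob (260,233) is centred between the jaws, with the bar still against the face at rows 82-140. I'll descend and grip.

```bash
python3 -m creep '[{"slide":[-0.01,0.005,-0.25],"delta_rot":[0,0,0],"fingers":0},{"slide":[0,0,-0.26],"delta_rot":[0,0,0],"fingers":0},{"slide":[0,0,0],"delta_rot":[0,0,0],"fingers":0},{"slide":[0,0,0],"delta_rot":[0,0,0],"fingers":1},{"slide":[0,0,0],"delta_rot":[0,0,0],"fingers":1},{"slide":[0,0,0],"delta_rot":[0,0,0],"fingers":1},{"slide":[0,0,0],"delta_rot":[0,0,0],"fingers":1},{"slide":[0,0,0],"delta_rot":[0,0,0],"fingers":1}]' 80
python3 -m creep '[{"slide":[0,0,0],"delta_rot":[0,0,0],"fingers":1},{"slide":[0,0,0],"delta_rot":[0,0,0],"fingers":1},{"slide":[0,0,0],"delta_rot":[0,0,0],"fingers":1},{"slide":[0,0,0],"delta_rot":[0,0,0],"fingers":1},{"slide":[0,0,0],"delta_rot":[0,0,0],"fingers":1},{"slide":[0,0,0],"delta_rot":[0,0,0],"fingers":1},{"slide":[0,0,0],"delta_rot":[0,0,0],"fingers":1},{"slide":[0,0,0],"delta_rot":[0,0,0],"fingers":1}]'
```

```text
t: 15.05
tcp_pos: [0.5927, -0.0026, 0.1221]
ee_rot: [3.141, 0.002, -2.834]
contact_force: [-1.2, 1.5, 5.1]
width: 0.278
grasp_force: 78.1
t: 15.85
tcp_pos: [0.5927, -0.0026, 0.1221]
ee_rot: [3.141, 0.002, -2.834]
contact_force: [-0.9, 1.5, 6.0]
width: 0.279
grasp_force: 78.1
```

```bash
python3 -m creep '[{"slide":[0,0,0.05],"delta_rot":[0,0,0],"fingers":1},{"slide":[0,0,0.05],"delta_rot":[0,0,0],"fingers":1},{"slide":[0,0,0.05],"delta_rot":[0,0,0],"fingers":1},{"slide":[0,0,0.05],"delta_rot":[0,0,0],"fingers":1},{"slide":[0,0,0.05],"delta_rot":[0,0,0],"fingers":1},{"slide":[0,0,0],"delta_rot":[0,0,0],"fingers":1},{"slide":[0,0,0],"delta_rot":[0,0,0],"fingers":1},{"slide":[0,0,0],"delta_rot":[0,0,0],"fingers":1}]'; python3 c.py w11
```

```text
t: 16.65
tcp_pos: [0.5926, -0.0026, 0.1397]
ee_rot: [3.14, 0.0, -2.834]
contact_force: [5.5, 3.8, -11.1]
width: 0.278
grasp_force: 79.0
[ 0.59262198 -0.0026657   0.13963398] [ 1.79923094e+02  3.23482926e-03 -1.62373037e+02] [  4.42689275   3.17246404 -11.6319591 ]
bar 10590 ((491.73443603515625, -181.8697509765625), (52.33750915527344, 160.19174194335938), 0.08005362004041672) [[0.4658, -0.261], [0.5174, -0.1027]]
lug 1344 ((477.5732116699219, -181.77565002441406), (35.92584991455078, 17.60186195373535), 89.9822769165039) [[0.4688, -0.1996], [0.4864, -0.1644]]
base 3355 ((526.4010009765625, -182.2965087890625), (18.009737014770508, 149.2295379638672), 0.1440170407295227) [[0.5175, -0.2428], [0.5354, -0.125]]
carr 9843 ((567.1575317382812, -182.30133056640625), (64.6495590209961, 150.63804626464844), 0.08041314780712128) [[0.535, -0.2566], [0.5969, -0.1077]]
knob 5315 ((562.2470703125, -181.85052490234375), (25.815093994140625, 51.298133850097656), 2.118907928466797) [[0.5498, -0.2072], [0.574, -0.157]]
```

Lifted 17.5 mm with no slip. I'll continue up to the stop.

```bash
python3 -m creep '[{"slide":[0,0,0.02],"delta_rot":[0,0,0],"fingers":1},{"slide":[0,0,0.02],"delta_rot":[0,0,0],"fingers":1},{"slide":[0,0,0.02],"delta_rot":[0,0,0],"fingers":1},{"slide":[0,0,0],"delta_rot":[0,0,0],"fingers":1},{"slide":[0,0,0],"delta_rot":[0,0,0],"fingers":1},{"slide":[0,0,0],"delta_rot":[0,0,0],"fingers":1},{"slide":[0,0,0],"delta_rot":[0,0,0],"fingers":1},{"slide":[0,0,0],"delta_rot":[0,0,0],"fingers":1}]'
```

```text
t: 17.5
tcp_pos: [0.5926, -0.0027, 0.1424]
ee_rot: [3.14, -0.001, -2.834]
contact_force: [7.9, 3.8, -22.3]
width: 0.283
grasp_force: 80.1
```

```bash
python3 -m creep '[{"slide":[0,0,0],"delta_rot":[0,0,0],"fingers":1},{"slide":[0,0,0],"delta_rot":[0,0,0],"fingers":1},{"slide":[0,0,0],"delta_rot":[0,0,0],"fingers":1},{"slide":[0,0,0],"delta_rot":[0,0,0],"fingers":1},{"slide":[0,0,0],"delta_rot":[0,0,0],"fingers":1},{"slide":[0,0,0],"delta_rot":[0,0,0],"fingers":1},{"slide":[0,0,0],"delta_rot":[0,0,0],"fingers":1},{"slide":[0,0,0],"delta_rot":[0,0,0],"fingers":1}]'; python3 c.py w12; python3 - <<'E'
from h import *
P=cloud(np.load('pics/w12.npz'));R=R_.from_euler('z',17.6,degrees=True).as_matrix()[:2,:2];F=P[...,:2]@R
k=P[(np.hypot(F[...,0]-.5625,F[...,1]+.182)<.008)&(P[...,2]>.1)&(P[...,2]<.17)];print('knob top z',len(k),np.percentile(k[:,2],[5,50,95]))
E
```

```text
t: 18.3
tcp_pos: [0.5926, -0.0027, 0.1424]
ee_rot: [3.14, -0.001, -2.834]
contact_force: [9.1, 3.4, -21.9]
width: 0.283
grasp_force: 80.1
[ 0.59259906 -0.00266303  0.14236382] [ 1.79897094e+02 -7.93903922e-02 -1.62373274e+02] [  9.47556271   3.35444635 -21.24310949]
bar 10340 ((491.84710693359375, -181.82904052734375), (51.90441131591797, 160.69007873535156), 0.051392991095781326) [[0.466, -0.261], [0.5174, -0.1028]]
lug 1287 ((477.6363525390625, -181.95350646972656), (35.885562896728516, 17.097185134887695), 89.98783874511719) [[0.4691, -0.1998], [0.4862, -0.1642]]
base 3238 ((526.3815307617188, -182.47317504882812), (18.047752380371094, 149.2178955078125), 0.10250511765480042) [[0.5176, -0.2379], [0.5354, -0.121]]
carr 9674 ((567.1050415039062, -182.21490478515625), (64.49851989746094, 150.5940704345703), 0.1957554817199707) [[0.535, -0.2566], [0.597, -0.1077]]
knob 4887 ((562.251953125, -181.94357299804688), (25.77566909790039, 51.41107177734375), 1.685329556465149) [[0.5498, -0.2072], [0.574, -0.157]]
knob top z 941 [0.10552854 0.15440566 0.15534699]
```

View pics/w12.png

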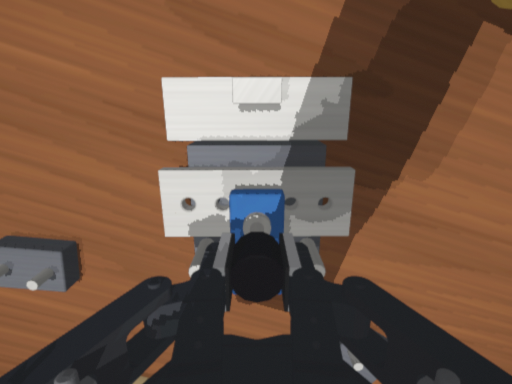

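The knob top is at 154.4 mm (134 when home), so the plunger is fully up. It is gripped at (257,265), and the bar is flush and centred at rows 78-140.

```bash
python3 -c "
from workcell import *
print(close_job())"
```

```text
the job is handed in; nothing more can be done
None
```

The job is handed in: the straightedge lies flat, flush and centred on the fixture's front face and released, and the gripper still holds the plunger knob up at its stop (about 20 mm), at 18.3 s of the 42 s.

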